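# Hang a plating rack in a bar notch between two hanging racks

### The arm

A 6-joint arm with a two-finger parallel gripper is mounted at the origin on the work surface. World frame = base frame: x ahead of the robot, y to its left, z up, the work surface at z = 0. Lengths are in m, angles in rad, forces in N, time in s.
With the tool pointing down it reaches from about 0.3 to 0.875 m from the base axis. Payload 6.4 kg.
Tool frame: the origin (TCP) lies at the centre of the arm's flange, where the gripper is bolted on; the fingertips stand 166 mm ahead of it and the grasp point (between the pads) lies 147 mm ahead of it; z points along the fingers, y is the line along which they close (so a half turn about z gives the same grasp; the last joint's range is limited). The gripper opens to 88 mm and grips with 3 to 60 N. Pads are 18 mm wide; open, the fingers measure 123 mm over their backs; the gripper's body (75 mm by 187 mm) begins 45 mm behind the grasp point.
Start: joints at [0.923, 0.181, 1.607, -0, 1.354, -0.206], TCP at [0.246, 0.52, 0.405] pointing down, gripper open.
Joint ranges: [-2.99, 2.99], [-0.89, 2.07], [0.3, 2.58], [-1.14, 4.28], [0, 2.63], [-3.12, 3.12]. Speed limits (rad/s): [2.57, 2.57, 3.01, 3.14, 3.14, 3.14].

### API

Orientations are given as [roll, pitch, yaw] about the fixed x, y, z axes, in that order (R = Rz(yaw) Ry(pitch) Rx(roll)).
In Python, from bench import bot gives the robot as it stands.
- The arm moves only by the shell command python3 -m jog 'ROWS' [FORCE]. ROWS is rows parted by semicolons, their numbers by spaces, 1 to 8 of them, each of 7 numbers: dx, dy, dz in m, then a rotation vector rx, ry, rz in rad, then the opening from 0.0 (shut) to 1.0 (fully open); each row shifts and turns the commanded pose from where the row before left it, along the tool's axes as they then stand; what a row does not reach is not made up. A row lasts 1/12 s, in which the tool goes at most 0.0417 m and 0.125 rad, less where a joint would pass 70% of its speed; a pose out of reach is approached as far as the arm can. The fingers move at their own pace and stop on an object; FORCE is the grip in N (left out, the last holds). Time passes only in rows, so rows that do not move let the fingers close. It prints the time, the measured TCP pose, the force, the opening and the grip force at its end.
- bot.observe(): the state, without advancing time (a new reading comes with each control period).
- bot.read_camera(name): name is "scene" or "top" or "wrist"; returns a dict with "img" (384x512x3 uint8, red, green, blue), "z_map" (384x512 float32, m along the optical axis (not along the pixel's ray), 0 where there is no reading), "fovy" (degrees; the focal length in pixels is half the picture's height over the tangent of half this angle, whatever the lens; pixels are square), "cx", "cy" (the principal point, pixels), "R" (3x3) and "t" (3): a world point X has camera coordinates R X + t. Camera axes: x right, y down, z forward; pixel columns grow to the right and rows downward; lengths in m; the calibration is good to about 2 mm. A picture is of the moment at which its call begins.
- bot.hand_in(): hands the job in; it is judged then, once.
The state is a dict: "time_s": time; "joint_pos": joint angles; "qvel": joint speeds; "effort": joint torques, N m; "eef_pos": TCP position; "orientation": TCP orientation; "force": force on the tool from outside, world axes, zero at the start; "ft_torque": the same for the moment, N m; "width": opening from 0.0 (shut) to 1.0 (fully open); "finger_force": force on a finger pad.
Only numpy, scipy, OpenCV 4.12 (cv2) and the standard library are available. Lean on these libraries where they do the work, as an engineer would, in place of code of your own. Each camera call takes 0.05 s, during which the arm holds its last target. There are 200 camera calls.

### The job

Lift the plating rack out of the wooden block and lower it straight down into the gap between the two racks hanging on the copper bar, setting its hook gently on the bar and not dropping it. Feel along the bar, pressing only lightly, until the hook sinks fully into one of the bar's notches, then let go so that it hangs there, upright and still. Do not push the hanging racks about, and leave the other things on the bench alone.

Things in the scene. Friction and masses are not known exactly. Their poses are not given: they have to be found in the camera images.
- rack: Steel plating rack standing upright in the wooden block, 0.08 to 0.13 kg. Origin: middle of the underside of its hook's bridge; z up, y across the rack. Hook 6 mm wide (y), 12 mm clear between its legs: lug at x -14 to -6 mm, 16 mm wide, 14 mm down; spine at x +6 to +10 mm. Cross arms 32 mm wide (y), 28 and 50 mm below the origin; foot plate 4 x 24 mm, 60 to 100 mm below it.
- rack_grip (a point): Middle of the rack's black grip block, 10 (x) x 14 (y) x 40 mm (z), which stands on the 4 mm thick bridge of the hook; this point is 24 mm above the rack's origin.
- left_rack: Rack of the same make and sizes hanging loose on the bar on the +y side of the gap, only resting there, its spine on the stand's +x side. Origin and axes as for rack. Its hook is 43 to 47 mm from bar_mid, so its cross arms begin at least 27 mm from it.
- right_rack: The same on the -y side of the gap.
- left_rack_foot (a point): Lower end of the left rack's foot plate, 100 mm below its hook.
- right_rack_foot (a point): Lower end of the right rack's foot plate, 100 mm below its hook.
- stand: Fixed drip stand: tray 130 (x) x 260 (y) x 16 mm, posts 105 mm either side of its middle carry a level copper bar along y, 8 mm thick (x), 20 mm high. Origin: middle of the tray's underside. The bar is rigid. Its top edge is plain but for two square notches 9 mm wide (y) and 5 mm deep, centres 19 mm apart; the 6 mm hook drops in when within about 1.5 mm of a notch's centre.
- bar_mid (a point): Midway between the posts at the bar's top edge, 150 mm above the bench, axes as the stand's. The bar was clamped by hand: the midpoint of its two notches is up to 5 mm to either side of this point (not measured), so the nearer notch's centre is 4.5 to 9.5 mm from it, on either side. Either notch will do, but one over 11 mm out may leave no room beside the neighbour.
- block: Wooden block 70 x 70 x 52 mm, fixed to the bench, with a slot 6 (x) x 28 (y) x 40 mm deep in the middle of its top, in which the rack's foot stands. Origin: middle of the underside; axes as the rack's at the start.
- bottle: Clear bottle with black cap, 44 mm wide, 120 mm high, a bystander. Origin: middle of the underside.
- puck: Round wooden filing block 116 mm wide, 34 mm high, a bystander. Origin: middle of the underside.
- anvil: Steel bench block 80 x 80 x 20 mm with a brass cube on it (45 mm high in all), a bystander. Origin: middle of the underside.
Things that resemble listed ones, but are neither listed nor needed, are in the scene too. What is shaped like the rack but purple is not meant. Leave any pink look-alike of the right_rack alone.

How it is judged:
By the outcome, as a careful person would: the job done as asked, in the order asked, and still so for the second after the job is handed in, with the robot touching nothing.
It also fails if it takes over 70 s, if anything falls off the work surface, if the arm or the gripper's body presses on something with over 40 N, if the wrist force passes 120 N, or if a joint passes its speed limit or range.

## Working session

There is one attempt and no reset: what is moved stays moved. The work goes in short steps, Python scripts to look and compute and a shell command to move; the robot and the scene stay as the last step left them, time stands still between calls to the robot, and variables do not carry over. Pictures are saved under pics/ and viewed, at most 10 in all, crops included, and the job is handed in when it is done.

```bash
mkdir -p pics; ls; python3 - <<'E'
from bench import bot
import cv2,numpy as np
print(bot.observe())
for n in("scene","top"):
    c=bot.read_camera(n); cv2.imwrite(f"pics/{n}0.png",c["img"][:,:,::-1]); np.savez(f"{n}0.npz",**c)
    print(n,c["fovy"],c["cx"],c["cy"],c["R"].round(3).tolist(),c["t"])
a=cv2.imread("pics/scene0.png")
E
```

```text
pics
{'time_s': 0.0, 'joint_pos': array([ 9.22728940e-01,  1.81557358e-01,  1.60797852e+00,  2.63674139e-05,
        1.35382657e+00, -2.06282661e-01]), 'qvel': array([ 9.94259828e-04,  5.34284134e-04,  8.75200873e-04, -5.37357282e-05,
       -5.09147699e-04,  5.80257775e-05]), 'effort': array([ 3.62571691e-04, -4.33855820e+01, -3.41859484e+01,  7.03356648e-02,
        3.86851339e-02, -1.26617092e-04]), 'eef_pos': array([0.24566314, 0.51960712, 0.40381497]), 'orientation': array([-3.13986565e+00, -3.87687654e-04,  2.69980189e+00]), 'force': array([0.78100879, 0.05531962, 0.61805976]), 'ft_torque': array([ 0.03696055,  0.02126279, -0.01888668]), 'finger_force': 0.0, 'width': 1.0002032820162605}
scene 46.39579370511393 253.179552813253 196.49350979199374 [[-0.291, 0.957, 0.009], [0.754, 0.235, -0.613], [-0.589, -0.172, -0.79]] [ 0.1450637  -0.37651675  1.54702763]
top 49.948032907941354 249.0662383670784 195.22846576784852 [[-0.01, -1.0, -0.007], [-0.992, 0.011, -0.125], [0.126, 0.006, -0.992]] [0.04280948 0.58039452 1.32055199]
```

View pics/scene0.png

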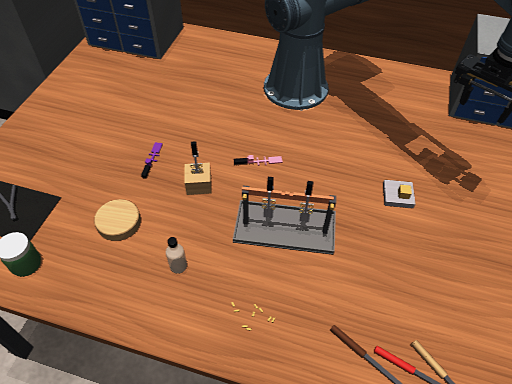

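View pics/top0.png

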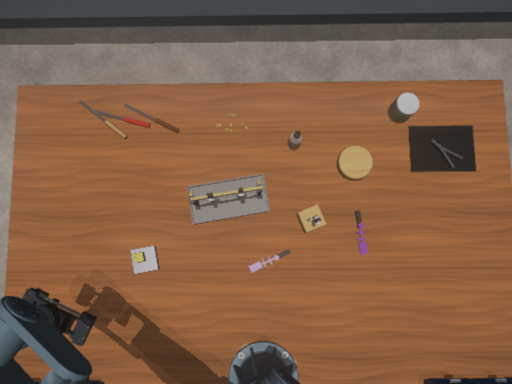

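The scene picture shows the rack in its block at (197,170) and the stand with two hanging racks at (287,215). The purple and pink decoys lie flat on the bench at (152,158) and (258,160). Next I get coarse positions from the depth.

```bash
cat > h.py <<'E'
import numpy as np,cv2
from bench import bot
def cloud(c):
    f=192/np.tan(np.radians(c["fovy"])/2)
    v,u=np.mgrid[:384,:512]; z=c["z_map"].astype(float)
    P=np.stack([(u-c["cx"])/f*z,(v-c["cy"])/f*z,z],-1)
    P=(P-c["t"])@c["R"]; P[z==0]=np.nan
    return P
def proj(c,X):
    f=192/np.tan(np.radians(c["fovy"])/2)
    q=np.atleast_2d(X)@c["R"].T+c["t"]; return q[:,:2]/q[:,2:]*f+[c["cx"],c["cy"]]
E
python3 - <<'E'
from h import *
for n,boxes in(("top",{"stand":(180,170,280,228),"block":(295,200,332,235)}),("scene",{"stand":(230,170,342,255),"block":(180,138,215,195)})):
    c=dict(np.load(n+"0.npz")); P=cloud(c)
    for k,(a,b,d,e) in boxes.items():
        Q=P[b:e,a:d].reshape(-1,3); Q=Q[np.isfinite(Q[:,0])]
        for lo,hi in((.01,.022),(.045,.058),(.1,.135),(.14,.16),(.16,.21)):
            S=Q[(Q[:,2]>lo)&(Q[:,2]<hi)]
            if len(S)>3:
                r=cv2.minAreaRect(S[:,:2].astype(np.float32)); print(n,k,lo,len(S),np.round(S.mean(0),3),"rect",np.round(r[0],3),np.round(r[1],3),round(r[2],1), "zmax",S[:,2].max().round(3))
E
```

```text
top stand 0.01 558 [0.571 0.101 0.014] rect [0.568 0.105] [0.141 0.26 ] 9.1 zmax 0.022
top stand 0.045 8 [0.578 0.08  0.052] rect [0.577 0.103] [0.009 0.206] 6.1 zmax 0.058
top stand 0.1 25 [0.574 0.103 0.129] rect [0.573 0.107] [0.021 0.206] 9.3 zmax 0.134
top stand 0.14 305 [0.572 0.107 0.149] rect [0.576 0.107] [0.039 0.225] 8.8 zmax 0.159
top stand 0.16 52 [0.57  0.109 0.188] rect [0.571 0.106] [0.01  0.106] 8.5 zmax 0.199
top block 0.01 12 [ 0.491 -0.132  0.015] rect [ 0.49  -0.133] [0.061 0.001] 22.0 zmax 0.021
top block 0.045 393 [ 0.502 -0.163  0.052] rect [ 0.502 -0.166] [0.07  0.071] 22.4 zmax 0.058
top block 0.1 26 [ 0.487 -0.169  0.115] rect [ 0.489 -0.169] [0.023 0.014] 28.5 zmax 0.131
top block 0.14 17 [ 0.491 -0.168  0.154] rect [ 0.491 -0.169] [0.009 0.012] 15.1 zmax 0.16
scene stand 0.01 591 [0.585 0.113 0.014] rect [0.574 0.111] [0.133 0.261] 9.6 zmax 0.021
scene stand 0.045 71 [0.58  0.115 0.053] rect [0.577 0.111] [0.015 0.221] 9.5 zmax 0.058
scene stand 0.1 320 [0.58  0.114 0.121] rect [0.582 0.113] [0.029 0.224] 9.0 zmax 0.135
scene stand 0.14 553 [0.576 0.113 0.147] rect [0.579 0.111] [0.037 0.226] 8.7 zmax 0.159
scene stand 0.16 155 [0.575 0.112 0.181] rect [0.573 0.11 ] [0.014 0.106] 10.3 zmax 0.196
scene block 0.01 76 [ 0.534 -0.147  0.016] rect [ 0.535 -0.147] [0.015 0.071] 31.3 zmax 0.022
scene block 0.045 446 [ 0.509 -0.159  0.051] rect [ 0.504 -0.16 ] [0.076 0.069] 21.8 zmax 0.057
scene block 0.1 53 [ 0.496 -0.163  0.119] rect [ 0.492 -0.165] [0.026 0.014] 18.8 zmax 0.134
scene block 0.14 40 [ 0.494 -0.165  0.15 ] rect [ 0.491 -0.166] [0.012 0.015] 27.2 zmax 0.158
```

```bash
python3 -m jog '0 0 0 0 0 0.1215 1; 0 0 0 0 0 0.1215 1; 0 0 0 0 0 0.1215 1; 0 0 0 0 0 0.1215 1; 0 0 0 0 0 0.1215 1; 0 0 0 0 0 0.1215 1; 0 0 0 0 0 0.1215 1; 0 0 0 0 0 0.1215 1' && python3 -m jog '-.0287 .0164 -.002 0 0 0 1;-.0287 .0164 -.002 0 0 0 1;-.0287 .0164 -.002 0 0 0 1;-.0287 .0164 -.002 0 0 0 1;-.0287 .0164 -.002 0 0 0 1;-.0287 .0164 -.002 0 0 0 1;-.0287 .0164 -.002 0 0 0 1;-.0287 .0164 -.002 0 0 0 1' && python3 -m jog '-.0287 .0164 -.002 0 0 0 1;-.0287 .0164 -.002 0 0 0 1;-.0287 .0164 -.002 0 0 0 1;-.0287 .0164 -.002 0 0 0 1;-.0287 .0164 -.002 0 0 0 1;-.0287 .0164 -.002 0 0 0 1;-.0287 .0164 -.002 0 0 0 1;-.0287 .0164 -.002 0 0 0 1'
python3 - <<'E'
from h import *
s=bot.observe();print(s["eef_pos"],s["orientation"],s["joint_pos"].round(2))
c=bot.read_camera("wrist"); cv2.imwrite("pics/w1.png",c["img"][:,:,::-1]); np.savez("w1.npz",**c)
print(c["fovy"],(-c["t"]@c["R"]).round(3),c["R"].round(3).tolist())
E
```

```text
time_s: 0.77
eef_pos: [0.2457, 0.5197, 0.4042]
orientation: [-3.141, 0.001, 1.722]
force: [0.5, -1.2, -0.6]
width: 1.001
finger_force: 0.0
time_s: 1.43
eef_pos: [0.4119, 0.3121, 0.4205]
orientation: [-3.141, 0.0, 1.728]
force: [0.2, 0.5, -0.6]
width: 1.001
finger_force: 0.0
time_s: 2.1
eef_pos: [0.5775, 0.1058, 0.4363]
orientation: [-3.141, -0.0, 1.728]
force: [2.0, 1.1, 0.2]
width: 1.0
finger_force: 0.0
[0.57750267 0.10580854 0.43633866] [-3.14080600e+00 -2.03604656e-04  1.72765265e+00] [-0.02  0.18  1.54  0.    1.42 -0.18]
68.68158059055693 [0.566 0.181 0.416] [[0.988, 0.156, -0.001], [0.149, -0.943, 0.296], [0.045, -0.293, -0.955]]
```

View pics/w1.png

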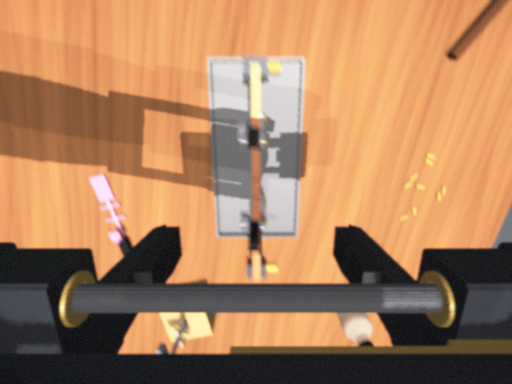

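The wrist view shows the bar running vertically at col 255, with the hanging racks at about rows 135 and 235. Next I measure the bar and racks from depth.

```bash
python3 - <<'E'
from h import *
c=dict(np.load("w1.npz"));P=cloud(c)
Q=P[:240,180:330].reshape(-1,3);Q=Q[np.isfinite(Q[:,0])]
def rep(n,S):
    r=cv2.minAreaRect(S[:,:2].astype(np.float32)); print(n,len(S),np.round(S.mean(0),4),np.round(r[0],4),np.round(r[1],4),round(r[2],1))
rep("tray",Q[(Q[:,2]>.008)&(Q[:,2]<.022)])
B=Q[(Q[:,2]>.140)&(Q[:,2]<.155)];rep("bar",B)
G=Q[(Q[:,2]>.175)&(Q[:,2]<.21)&(abs(Q[:,0]-.575)<.03)]
for k in(G[G[:,1]>.105],G[G[:,1]<=.105]): rep("grip",k); print(k[:,2].min(),k[:,2].max())
l=cv2.fitLine(B[:,:2].astype(np.float32),cv2.DIST_HUBER,0,.001,.001).ravel();print(l,np.degrees(np.arctan2(l[1],l[0])))
e=cv2.resize(c["img"][40:245,200:315],None,fx=5,fy=2.9,interpolation=cv2.INTER_CUBIC)
e=cv2.resize(c["img"][100:245,215:300],(340,580),interpolation=cv2.INTER_CUBIC)
z=cv2.resize(np.where(np.isfinite(P[...,2]),P[...,2],0)[100:245,215:300],(340,580),interpolation=cv2.INTER_NEAREST)
z=cv2.applyColorMap(np.uint8(np.clip((z-.12)/.04,0,1)*255),2)
cv2.imwrite("pics/w1c.png",np.hstack([e[:,:,::-1],z]))
E
```

```text
tray 1957 [0.5725 0.1174 0.0147] [0.5743 0.1091] [0.1282 0.2605] 9.1
bar 2012 [0.5662 0.1576 0.1486] [0.5697 0.133 ] [0.0338 0.1788] 4.4
grip 238 [0.5652 0.1553 0.1932] [0.5651 0.1546] [0.0091 0.0138] 9.0
0.17850039640850912 0.19622340456061174
grip 158 [0.5791 0.0696 0.1876] [0.5792 0.0686] [0.0098 0.0049] 11.3
0.17504993800360244 0.19526353788073522
[ 0.14990681 -0.98870015  0.56821275  0.14287715] -81.37847
```

View pics/w1c.png

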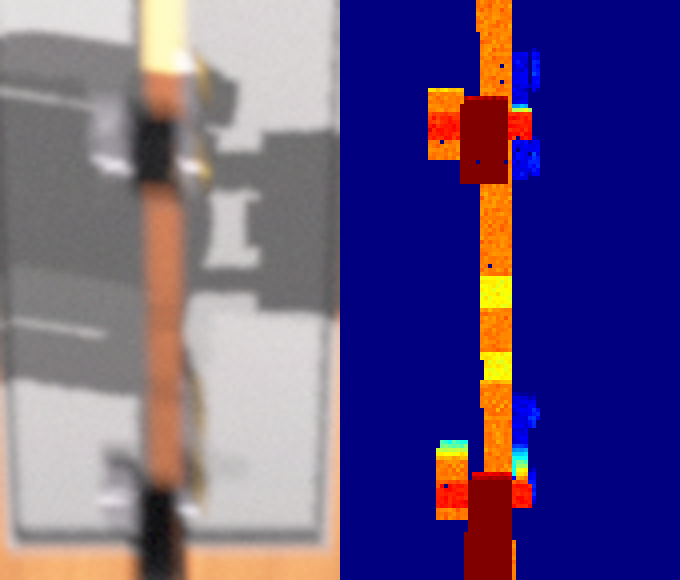

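Depth shows both notches (yellow) between the neighbours. The lugs are on the −x side and the spines on +x, so the stand yaw is about 9°. Now I compute positions along the bar.

```bash
python3 - <<'E'
from h import *
c=dict(np.load("w1.npz"));P=cloud(c)
m=np.zeros((384,512),bool);m[60:240,225:300]=1
z=P[...,2]
B=P[m&(z>.1405)&(z<.153)]
a=np.radians(9.0);ey=np.array([-np.sin(a),np.cos(a)]);ex=np.array([np.cos(a),np.sin(a)])
o=np.array([.5743,.1091])
s=(B[:,:2]-o)@ey;x=(B[:,:2]-o)@ex
k=abs(x-np.median(x[abs(s)<.03]))<.0045
for lo in np.arange(-.036,.04,.002):
    j=k&(s>=lo)&(s<lo+.002)
    if j.sum(): print(round(lo+.001,3),j.sum(),np.median(B[j,2]).round(4),x[j].min().round(4),x[j].max().round(4))
n=k&(B[:,2]<.1468)&(abs(s)<.025)
print("notch s",np.sort(s[n]).round(4)[::8])
G=P[m&(z>.190)&(z<.2)];s=(G[:,:2]-o)@ey;x=(G[:,:2]-o)@ex
for j in(s>0,s<0):
  print("griptop",s[j].min(),s[j].max(),x[j].min(),x[j].max())
G=P[m&(z>.1515)&(z<.158)];s=(G[:,:2]-o)@ey;x=(G[:,:2]-o)@ex
for j in(s>0,s<0): print("bridge",s[j].min(),s[j].max(),x[j].min(),x[j].max())
E
```

```text
-0.035 12 0.15 -0.0028 0.0033
-0.033 12 0.1502 -0.0028 0.0033
-0.031 12 0.1502 -0.0028 0.0033
-0.029 14 0.1499 -0.0028 0.0033
-0.027 14 0.1497 -0.0028 0.0033
-0.025 12 0.1505 -0.0028 0.0033
-0.023 16 0.1502 -0.0037 0.0033
-0.021 14 0.1501 -0.0037 0.0033
-0.019 14 0.1503 -0.0037 0.0033
-0.017 28 0.1465 -0.0037 0.0033
-0.015 11 0.1451 -0.0028 0.0033
-0.013 13 0.1454 -0.0027 0.0033
-0.011 13 0.1457 -0.0038 0.0033
-0.009 8 0.1506 -0.0036 0.0033
-0.007 16 0.1498 -0.0036 0.0033
-0.005 16 0.15 -0.0036 0.0033
-0.003 16 0.1502 -0.0036 0.0033
-0.001 15 0.1497 -0.0036 0.0033
0.001 25 0.1496 -0.0037 0.0033
0.003 16 0.1452 -0.0037 0.0033
0.005 16 0.145 -0.0037 0.0033
0.007 16 0.1454 -0.0036 0.0033
0.009 8 0.1448 -0.0036 0.0033
0.011 14 0.1501 -0.0035 0.0033
0.013 17 0.1503 -0.0035 0.0033
0.015 16 0.1498 -0.0034 0.0033
0.017 16 0.1499 -0.0034 0.0033
0.019 16 0.1499 -0.0034 0.0033
0.021 16 0.1502 -0.0034 0.0033
0.023 16 0.1499 -0.0034 0.0033
0.025 16 0.1501 -0.0034 0.0033
0.027 16 0.15 -0.0034 0.0033
0.029 17 0.1497 -0.0033 0.0033
0.031 16 0.1499 -0.0033 0.0033
0.033 9 0.1504 -0.0033 0.0033
0.035 2 0.1497 0.0033 0.0033
0.037 2 0.1504 0.0033 0.0033
0.039 2 0.1493 0.0033 0.0033
notch s [-0.0177 -0.0165 -0.0155 -0.014  -0.013  -0.0119 -0.0108  0.0016  0.0026
  0.0036  0.0047  0.0056  0.0067  0.0078  0.0086]
griptop 0.039544305017279284 0.05330577718027678 -0.0061123728691871385 0.002590527388807625
griptop -0.04333074655047399 -0.03884570306160757 -0.006441802444643132 0.003314250883005469
bridge 0.00021055589504957573 0.1035225462717194 -0.015143096390782118 0.007948349630348796
bridge -0.05323617385754361 -0.02691569283054848 -0.015114896011659888 0.008385773488906945
```

Relative to the tray middle, the notches are at about +5.3 mm and −13.7 mm along the bar, and the neighbours' hooks at about ±46 mm. Now I look at the rack with the wrist camera.

```bash
python3 -m jog '0 0 0 0 0 -.1135 1;0 0 0 0 0 -.1135 1;-.0255 -.0165 0 0 0 0 1;-.0255 -.0165 0 0 0 0 1;-.0255 -.0165 0 0 0 0 1;-.0255 -.0165 0 0 0 0 1;-.0255 -.0165 0 0 0 0 1;-.0255 -.0165 0 0 0 0 1' && python3 -m jog '-.0255 -.0165 0 0 0 0 1;-.0255 -.0165 0 0 0 0 1;-.0255 -.0165 0 0 0 0 1;-.0255 -.0165 0 0 0 0 1;-.0255 -.0165 0 0 0 0 1;0 0 0 0 0 0 1;0 0 0 0 0 0 1'
python3 - <<'E'
from h import *
s=bot.observe();print(s["eef_pos"],s["orientation"],s["joint_pos"].round(2))
c=bot.read_camera("wrist"); np.savez("w2.npz",**c)
P=cloud(c);z=P[...,2]
im=c["img"][:,:,::-1];zz=cv2.applyColorMap(np.uint8(np.clip(np.nan_to_num(z)/.18,0,1)*255),2)
cv2.imwrite("pics/w2.png",np.vstack([im[:250],zz[:250]]))
m=np.zeros(z.shape,bool);m[:250]=1;m&=np.hypot(P[...,0]-.5,P[...,1]+.166)<.055
for lo,hi in((.045,.056),(.112,.12),(.148,.16)):
    S=P[m&(z>lo)&(z<hi)]
    r=cv2.minAreaRect(S[:,:2].astype(np.float32));print(lo,len(S),S.mean(0).round(4),np.round(r[0],4),np.round(r[1],4),r[2])
E
```

```text
time_s: 2.82
eef_pos: [0.5417, -0.0727, 0.4363]
orientation: [-3.141, -0.0, 1.955]
force: [0.3, 0.4, -0.1]
width: 0.999
finger_force: 0.0
time_s: 3.4
eef_pos: [0.5131, -0.222, 0.4362]
orientation: [-3.141, -0.001, 1.952]
force: [-0.0, 0.0, 0.3]
width: 0.998
finger_force: 0.0
[ 0.51313935 -0.22195404  0.43615354] [-3.14114810e+00 -1.02410174e-03  1.95183691e+00] [-0.62  0.12  1.61  0.    1.41 -1.  ]
0.045 2740 [ 0.5038 -0.1606  0.0521] [ 0.5029 -0.1631] [0.0702 0.0697] 21.868379592895508
0.112 77 [ 0.4894 -0.1686  0.1154] [ 0.4912 -0.1683] [0.0231 0.0154] 21.12124252319336
0.148 196 [ 0.4917 -0.1673  0.1554] [ 0.4916 -0.1676] [0.01  0.014] 21.62316131591797
```

View pics/w2.png

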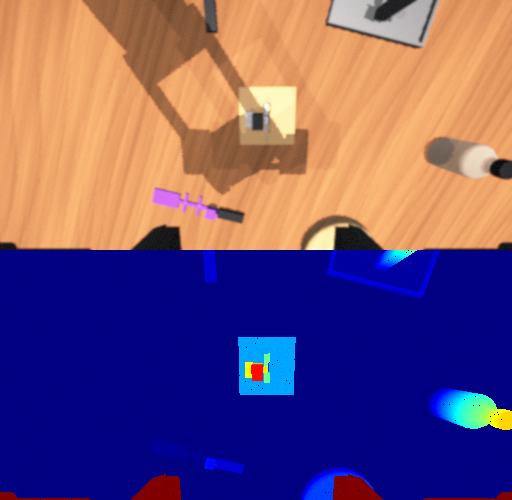

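```bash
python3 -m jog '.0292 .0004 0 0 0 0 1;.0292 .0003 0 0 0 0 1;0 0 .03 0 0 0 1;0 0 .03 0 0 0 1;0 0 .03 0 0 0 1;0 0 .03 0 0 0 1;0 0 .015 0 0 0 1;0 0 0 0 0 0 1' 15; python3 -m jog '0 0 .014 0 0 0 1;0 0 0 0 0 0 1;0 0 0 0 0 0 1'; python3 -m jog '0 0 0 0 0 0 .2;0 0 0 0 0 0 .1;0 0 0 0 0 0 .1;0 0 0 0 0 0 0;0 0 0 0 0 0 0;0 0 0 0 0 0 0;0 0 0 0 0 0 0;0 0 0 0 0 0 0' 15
```

```text
time_s: 4.12
eef_pos: [0.4911, -0.1639, 0.2977]
orientation: [-3.137, -0.006, 1.957]
force: [-0.3, 0.3, 0.7]
width: 1.003
finger_force: 0.0
time_s: 4.37
eef_pos: [0.4927, -0.1656, 0.2884]
orientation: [3.142, -0.0, 1.956]
force: [0.5, 0.5, -0.3]
width: 1.003
finger_force: 0.0
time_s: 5.03
eef_pos: [0.4924, -0.1664, 0.2877]
orientation: [-3.142, -0.0, 1.955]
force: [0.2, 0.2, 0.2]
width: 0.42
finger_force: 0.0
```

```bash
python3 -m jog '0 0 0 0 0 0 0;0 0 0 0 0 0 0;0 0 0 0 0 0 0;0 0 0 0 0 0 0;0 0 0 0 0 0 0;0 0 0 0 0 0 0;0 0 0 0 0 0 0;0 0 0 0 0 0 0' 15;  python3 -c "
from h import *
s=bot.observe();print(s['eef_pos'],s['force'],s['width'],s['ft_torque'],s['finger_force'])"
```

```text
time_s: 5.7
eef_pos: [0.4925, -0.1663, 0.2877]
orientation: [3.141, 0.0, 1.955]
force: [1.1, 0.7, -0.6]
width: 0.11
finger_force: 14.9
[ 0.49249092 -0.16632265  0.28774883] [ 1.11698158  0.70988476 -0.57701644] 0.11040139575101528 [ 0.09112412 -0.34344096 -0.02837915] 14.91741344332695
```

```bash
python3 -m jog '0 0 -.008 0 0 0 0;0 0 -.01 0 0 0 0;0 0 -.012 0 0 0 0;0 0 -.015 0 0 0 0;0 0 -.015 0 0 0 0;0 0 -.025 0 0 0 0;0 0 -.03 0 0 0 0;0 0 -.03 0 0 0 0' 15; python3 -m jog '0 0 -.03 0 0 0 0;0 0 -.03 0 0 0 0;0 0 -.01 0 0 0 0;0 0 0 0 0 0 0;0 0 0 0 0 0 0;0 0 0 0 0 0 0;0 0 0 0 0 0 0' 20;python3 - <<'E'
from h import *
s=bot.observe();print(s["eef_pos"],s["orientation"],s["force"],s["ft_torque"])
c=bot.read_camera("wrist"); np.savez("w3.npz",**c)
P=cloud(c)
# tool frame
from scipy.spatial.transform import Rotation as Ro
R=Ro.from_euler("xyz",s["orientation"]).as_matrix()
T=(P-s["eef_pos"])@R
m=(T[...,2]>.12)&(T[...,2]<.29)&(abs(T[...,1])<.03)&(abs(T[...,0])<.04)
v,u=np.where(m);print(len(v),u.min(),u.max(),v.min(),v.max())
for a in np.arange(.13,.29,.008):
    S=T[m&(T[...,2]>a)&(T[...,2]<a+.008)]
    if len(S):print(a.round(3),len(S),"x",S[:,0].min().round(4),S[:,0].max().round(4),"y",S[:,1].min().round(4),S[:,1].max().round(4))
im=c["img"][:,:,::-1]; cv2.imwrite("pics/w3.png",cv2.resize(im[180:384,150:360],None,fx=2.8,fy=2.8,interpolation=cv2.INTER_CUBIC))
E
```

```text
time_s: 6.37
eef_pos: [0.4918, -0.1662, 0.435]
orientation: [-3.141, 0.0, 1.955]
force: [0.6, 0.1, -1.8]
width: 0.115
finger_force: 15.0
time_s: 6.95
eef_pos: [0.492, -0.1663, 0.5003]
orientation: [-3.139, -0.003, 1.955]
force: [-0.5, -0.2, -1.2]
width: 0.111
finger_force: 20.0
[ 0.492045   -0.16625163  0.50032544] [-3.13901607 -0.0032776   1.95469658] [-0.46476021 -0.2142475  -1.15019921] [-0.05328276 -0.00372447  0.03863502]
4847 214 299 174 313
0.13 1069 x -0.005 0.0108 y -0.018 0.0189
0.138 742 x -0.0022 0.011 y -0.0198 0.0208
0.146 581 x -0.0004 0.0108 y -0.0192 0.0199
0.154 447 x 0.0053 0.011 y -0.0183 0.0193
0.162 244 x 0.0054 0.0106 y -0.0164 0.0179
0.17 96 x 0.0041 0.0076 y -0.0131 0.0055
0.178 89 x 0.0018 0.0076 y -0.0134 0.0103
0.186 68 x -0.0001 0.0075 y -0.0133 0.0106
0.194 141 x -0.0071 0.0152 y 0.0069 0.0132
0.202 75 x -0.0077 0.0159 y 0.007 0.0133
0.21 11 x -0.0039 0.0021 y 0.0067 0.0068
0.218 108 x -0.0166 0.0153 y 0.0069 0.0134
0.226 11 x -0.0065 0.0155 y 0.0069 0.0131
0.242 33 x -0.0129 0.0115 y 0.0068 0.0107
0.25 21 x 0.0023 0.0114 y 0.0068 0.0104
0.258 13 x 0.0106 0.0112 y 0.007 0.0107
0.266 9 x 0.0106 0.0111 y 0.0072 0.0109
0.274 4 x 0.011 0.0111 y 0.0074 0.0102
```

View pics/w3.png

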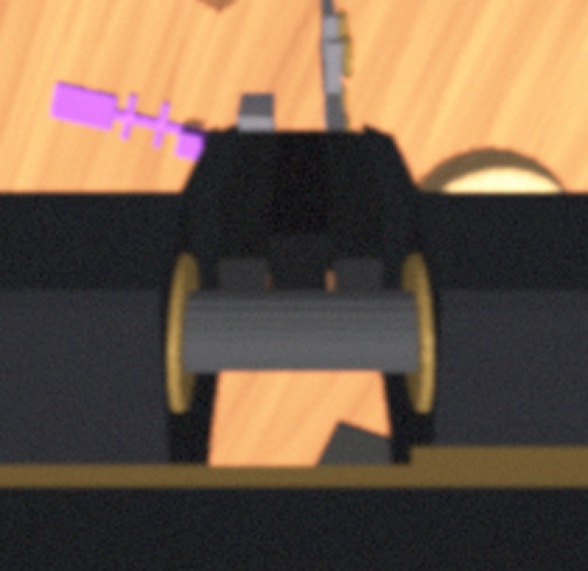

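The rack is held upright: the spine is at tool y +7 to +10.6 mm, and the origin is about (−0.6, +0.8) mm from the tool axis. Now I carry it over the gap.

```bash
python3 -m jog '0 0 0 0 0 .1134 0;0 0 0 0 0 .1134 0;.015 .007 0 0 0 0 0;.03 .0142 0 0 0 0 0;.03 .0142 0 0 0 0 0;.03 .0142 0 0 0 0 0;.03 .0142 0 0 0 0 0;.03 .0142 0 0 0 0 0'; python3 -m jog '.03 .0142 0 0 0 0 0;.03 .0142 0 0 0 0 0;.02 .0095 0 0 0 0 0;.0149 .0073 0 0 0 0 0;0 0 0 0 0 0 0;0 0 0 0 0 0 0;0 0 0 0 0 0 0;0 0 0 0 0 0 0'
cat > m.py <<'E'
from h import *
from scipy.spatial.transform import Rotation as Ro
s=bot.observe();print(s["eef_pos"],s["orientation"],s["force"],s["ft_torque"])
c=bot.read_camera("wrist"); np.savez("w4.npz",**c)
P=cloud(c);R=Ro.from_euler("xyz",s["orientation"]).as_matrix();T=(P-s["eef_pos"])@R
v,u=np.mgrid[:384,:512];z=P[...,2]
near=(abs(T[...,1])<.03)&(abs(T[...,0])<.04)
for n,a,b in(("lug/spine",.18,.192),("arms",.2,.226),("foot",.245,.28)):
    S=T[near&(T[...,2]>a)&(T[...,2]<b)]
    for k,q in(("y<0",S[S[:,1]<0]),("y>0",S[S[:,1]>0])):
        if len(q):print(n,k,len(q),"x",q[:,0].min().round(4),q[:,0].max().round(4),"y",q[:,1].min().round(4),q[:,1].max().round(4))
m=(z>.14)&(z<.1535)&(abs(T[...,1])<.012)&(T[...,0]>-.06)&(T[...,0]<.1)
B=T[m];Z=z[m]
for a in np.arange(-.03,.03,.002):
    q=(B[:,0]>a)&(B[:,0]<a+.002)
    if q.any():print("bar x",(a+.001).round(3),q.sum(),np.median(Z[q]).round(4),"y",np.percentile(B[q,1],[3,97]).round(4))
E
python3 m.py
```

```text
time_s: 7.67
eef_pos: [0.5437, 0.0103, 0.5013]
orientation: [-3.139, -0.001, 1.728]
force: [0.7, -0.4, -0.8]
width: 0.114
finger_force: 20.0
time_s: 8.33
eef_pos: [0.5733, 0.1086, 0.5022]
orientation: [-3.141, 0.0, 1.727]
force: [-0.5, 0.1, -1.6]
width: 0.114
finger_force: 20.0
[0.57325604 0.10861168 0.50220366] [-3.14053108e+00  2.30726153e-04  1.72684696e+00] [-0.50075268  0.08717105 -1.57905275] [-0.02468731  0.0922564   0.01148882]
lug/spine y<0 82 x 0.0034 0.0078 y -0.0131 -0.0053
lug/spine y>0 49 x 0.0001 0.0028 y 0.0067 0.0106
arms y>0 292 x -0.0162 0.0157 y 0.0068 0.0135
foot y>0 69 x -0.0111 0.0113 y 0.0069 0.011
bar x -0.029 10 0.1504 y [-0.0012  0.0047]
bar x -0.027 9 0.1502 y [-0.0012  0.0044]
bar x -0.025 9 0.1505 y [-0.0015  0.0047]
bar x -0.023 11 0.1503 y [-0.0015  0.0047]
bar x -0.021 7 0.15 y [-0.0013  0.0044]
bar x -0.019 12 0.1502 y [-0.0015  0.0047]
bar x -0.017 15 0.146 y [-0.0015  0.0047]
bar x -0.015 9 0.1451 y [-0.0012  0.0047]
bar x -0.013 11 0.1449 y [-0.0011  0.0047]
bar x -0.011 7 0.1456 y [-0.0015  0.0045]
bar x -0.009 6 0.1451 y [-0.0013  0.0045]
bar x -0.007 6 0.1501 y [-0.0013  0.0044]
bar x -0.005 11 0.1503 y [-0.0015  0.0042]
bar x -0.003 11 0.15 y [-0.0011  0.0046]
bar x -0.001 8 0.1506 y [-0.0015  0.0044]
bar x 0.001 15 0.1499 y [-0.0014  0.0046]
bar x 0.003 10 0.1448 y [-0.0015  0.0043]
bar x 0.005 11 0.1453 y [-0.0015  0.0046]
bar x 0.007 9 0.145 y [-0.0012  0.0043]
bar x 0.009 9 0.1453 y [-0.0015  0.0046]
bar x 0.011 6 0.1503 y [-0.0012  0.0044]
bar x 0.013 11 0.1504 y [-0.0014  0.0046]
bar x 0.015 7 0.1505 y [-0.0012  0.0043]
bar x 0.017 12 0.1503 y [-0.0014  0.0045]
bar x 0.019 10 0.1502 y [-0.0011  0.0045]
bar x 0.021 8 0.15 y [-0.0014  0.0043]
bar x 0.023 12 0.1501 y [-0.0014  0.0045]
bar x 0.025 10 0.1504 y [-0.0014  0.0045]
bar x 0.027 7 0.1499 y [-0.0012  0.0043]
bar x 0.029 12 0.15 y [-0.0014  0.0045]
```

Relative to the held rack, the near notch is 6 mm ahead in tool +x, and the bar centre is 0.8 mm towards +y. I correct that and descend.

```bash
python3 -m jog '0 .0008 0 0 0 0 0;0 0 .01 0 0 0 0;0 0 .02 0 0 0 0;0 0 .02 0 0 0 0;0 0 .01 0 0 0 0;0 0 0 0 0 0 0;0 0 0 0 0 0 0;0 0 0 0 0 0 0'; python3 m.py | grep -v "bar x -0.02"
```

```text
time_s: 9.05
eef_pos: [0.5745, 0.1096, 0.4438]
orientation: [3.14, 0.0, 1.728]
force: [-0.1, 0.1, -1.2]
width: 0.112
finger_force: 20.0
[0.57449217 0.10962872 0.44381885] [3.13999441e+00 2.79454987e-04 1.72786845e+00] [-0.11235869  0.06624787 -1.16006834] [-0.03912641  0.11162202  0.00624055]
lug/spine y<0 84 x 0.0028 0.0077 y -0.0133 -0.0053
lug/spine y>0 48 x 0.0001 0.0028 y 0.0066 0.0107
arms y>0 293 x -0.0164 0.0159 y 0.0067 0.0135
foot y<0 44 x -0.0399 0.0399 y -0.0073 -0.0001
foot y>0 81 x -0.0398 0.0398 y 0.0001 0.011
bar x -0.019 19 0.15 y [-0.0042  0.003 ]
bar x -0.017 23 0.1457 y [-0.0043  0.003 ]
bar x -0.015 14 0.145 y [-0.0039  0.003 ]
bar x -0.013 14 0.145 y [-0.0043  0.003 ]
bar x -0.011 14 0.145 y [-0.0043  0.0026]
bar x -0.009 4 0.15 y [-0.0031  0.0007]
bar x -0.007 16 0.1498 y [-0.0042  0.0029]
bar x -0.005 14 0.1502 y [-0.0038  0.0029]
bar x -0.003 14 0.1505 y [-0.0042  0.0029]
bar x -0.001 16 0.1502 y [-0.0042  0.0029]
bar x 0.001 28 0.1488 y [-0.0042  0.0029]
bar x 0.003 13 0.1449 y [-0.0038  0.003 ]
bar x 0.005 15 0.1454 y [-0.0042  0.003 ]
bar x 0.007 16 0.1448 y [-0.0042  0.003 ]
bar x 0.009 8 0.1455 y [-0.004   0.0027]
bar x 0.011 15 0.1503 y [-0.0041  0.0029]
bar x 0.013 16 0.15 y [-0.0041  0.0029]
bar x 0.015 16 0.1503 y [-0.0036  0.0029]
bar x 0.017 17 0.1503 y [-0.004   0.0029]
bar x 0.019 15 0.15 y [-0.004   0.0029]
bar x 0.021 17 0.15 y [-0.004   0.0029]
bar x 0.023 16 0.1501 y [-0.004   0.0029]
bar x 0.025 16 0.1506 y [-0.004   0.0029]
bar x 0.027 15 0.1498 y [-0.004   0.0029]
bar x 0.029 17 0.1502 y [-0.004   0.0029]
```

```bash
python3 -m jog '0 -.001 0 0 0 0 0;0 0 0 0 0 0 0;0 0 0 0 0 0 0;0 0 0 0 0 0 0;0 0 0 0 0 0 0;0 0 0 0 0 0 0'; python3 m.py | grep -v "bar x -*0.0[12]"
```

```text
time_s: 9.6
eef_pos: [0.5732, 0.1096, 0.4428]
orientation: [3.142, 0.0, 1.728]
force: [0.3, 0.0, -0.9]
width: 0.112
finger_force: 20.0
[0.57317789 0.10959366 0.44276792] [3.14150111e+00 1.15672077e-05 1.72804602e+00] [ 0.25391551  0.03089669 -0.91950097] [-0.10383404  0.10783097  0.01283176]
lug/spine y<0 82 x 0.0023 0.0078 y -0.0132 -0.0053
lug/spine y>0 50 x 0.0001 0.0027 y 0.0066 0.0107
arms y>0 294 x -0.0162 0.0162 y 0.0068 0.0134
foot y<0 26 x -0.0398 0.0399 y -0.0056 -0.0001
foot y>0 89 x -0.0398 0.0399 y 0.0001 0.0109
bar x -0.009 9 0.1499 y [-0.0019  0.0047]
bar x -0.007 15 0.1501 y [-0.0021  0.005 ]
bar x -0.005 15 0.1499 y [-0.0021  0.005 ]
bar x -0.003 16 0.1499 y [-0.0021  0.005 ]
bar x -0.001 15 0.15 y [-0.0017  0.0049]
bar x 0.001 24 0.147 y [-0.0021  0.005 ]
bar x 0.003 16 0.145 y [-0.0021  0.005 ]
bar x 0.005 16 0.1447 y [-0.0021  0.005 ]
bar x 0.007 15 0.145 y [-0.0017  0.005 ]
bar x 0.009 4 0.1498 y [-0.0019  0.0038]
```

```bash
python3 -m jog '0 .0004 .01 0 0 0 0;0 0 .018 0 0 0 0;0 0 .02 0 0 0 0;0 0 .02 0 0 0 0;0 0 .018 0 0 0 0;0 0 .012 0 0 0 0;0 0 .006 0 0 0 0;0 0 0 0 0 0 0'; python3 -m jog '0 0 .002 0 0 0 0;0 0 0 0 0 0 0;0 0 0 0 0 0 0;0 0 0 0 0 0 0;0 0 0 0 0 0 0'; python3 -c "
from bench import bot
s=bot.observe();print(s['eef_pos'],s['orientation'],s['force'],s['ft_torque'])"
```

```text
time_s: 10.32
eef_pos: [0.5731, 0.1096, 0.3369]
orientation: [-3.139, -0.001, 1.728]
force: [-0.8, -0.4, -2.0]
width: 0.114
finger_force: 20.0
time_s: 10.73
eef_pos: [0.5738, 0.1097, 0.3375]
orientation: [3.14, 0.0, 1.728]
force: [0.1, -0.5, -1.2]
width: 0.108
finger_force: 20.0
[0.5737943  0.10965015 0.33748509] [3.14023163e+00 2.18281885e-04 1.72799844e+00] [ 0.07990295 -0.54118611 -1.21817226] [-0.08230184  0.07028595 -0.03213044]
```

```bash
python3 -m jog '0 0 .002 0 0 0 0;0 0 .002 0 0 0 0;0 0 .002 0 0 0 0;0 0 .001 0 0 0 0;0 0 0 0 0 0 0;0 0 0 0 0 0 0'; python3 -m jog '0 0 .0007 0 0 0 0;0 0 .0007 0 0 0 0;0 0 .0006 0 0 0 0;0 0 0 0 0 0 0;0 0 0 0 0 0 0';python3 -m jog '0 0 .0005 0 0 0 0;0 0 .0005 0 0 0 0;0 0 0 0 0 0 0;0 0 0 0 0 0 0'
```

```text
time_s: 11.23
eef_pos: [0.5735, 0.1097, 0.3295]
orientation: [-3.141, -0.0, 1.728]
force: [-0.1, 0.4, -0.9]
width: 0.114
finger_force: 20.0
time_s: 11.65
eef_pos: [0.5736, 0.1096, 0.3277]
orientation: [-3.142, -0.0, 1.728]
force: [-0.1, 0.1, -1.6]
width: 0.111
finger_force: 20.0
time_s: 11.98
eef_pos: [0.5735, 0.1097, 0.3267]
orientation: [-3.142, -0.0, 1.728]
force: [0.3, -0.7, -1.7]
width: 0.113
finger_force: 20.0
```

```bash
python3 -m jog '0 0 .0004 0 0 0 0;0 0 0 0 0 0 0;0 0 0 0 0 0 0';python3 -m jog '0 0 .0004 0 0 0 0;0 0 0 0 0 0 0;0 0 0 0 0 0 0';python3 -m jog '0 0 .0004 0 0 0 0;0 0 0 0 0 0 0;0 0 0 0 0 0 0'
```

```text
time_s: 12.23
eef_pos: [0.5736, 0.1097, 0.3263]
orientation: [-3.142, -0.0, 1.728]
force: [-0.7, -0.4, -1.5]
width: 0.112
finger_force: 20.0
time_s: 12.48
eef_pos: [0.5736, 0.1096, 0.326]
orientation: [3.141, 0.0, 1.728]
force: [-0.2, 0.9, -2.2]
width: 0.11
finger_force: 20.0
time_s: 12.73
eef_pos: [0.5736, 0.1097, 0.3259]
orientation: [3.141, 0.0, 1.728]
force: [-1.9, 0.0, 2.2]
width: 0.112
finger_force: 20.0
```

Contact: Fz rose from −1.3 to +2.2 N at the expected height. Now I slide gently towards the near notch.

```bash
python3 -m jog '.0006 0 0 0 0 0 0;.0006 0 0 0 0 0 0;0 0 0 0 0 0 0;0 0 0 0 0 0 0';python3 -m jog '.0006 0 0 0 0 0 0;.0006 0 0 0 0 0 0;0 0 0 0 0 0 0;0 0 0 0 0 0 0';python3 -m jog '.0005 0 0 0 0 0 0;.0005 0 0 0 0 0 0;0 0 0 0 0 0 0;0 0 0 0 0 0 0'
```

```text
time_s: 13.07
eef_pos: [0.5737, 0.1106, 0.3259]
orientation: [3.141, 0.001, 1.728]
force: [0.3, -3.0, 3.7]
width: 0.11
finger_force: 20.0
time_s: 13.4
eef_pos: [0.5734, 0.112, 0.3258]
orientation: [3.141, 0.0, 1.728]
force: [0.9, -3.5, 4.3]
width: 0.112
finger_force: 20.0
time_s: 13.73
eef_pos: [0.5731, 0.1131, 0.3256]
orientation: [3.141, -0.0, 1.728]
force: [1.2, -3.4, 4.1]
width: 0.111
finger_force: 20.0
```

```bash
python3 -m jog '.0005 0 -.0001 0 0 0 0;0 0 0 0 0 0 0;0 0 0 0 0 0 0';python3 -m jog '.0005 0 0 0 0 0 0;0 0 0 0 0 0 0;0 0 0 0 0 0 0';python3 -m jog '.0005 0 0 0 0 0 0;0 0 0 0 0 0 0;0 0 0 0 0 0 0'
```

```text
time_s: 13.98
eef_pos: [0.5729, 0.1137, 0.3254]
orientation: [-3.141, -0.0, 1.728]
force: [1.7, -1.4, 1.9]
width: 0.111
finger_force: 20.0
time_s: 14.23
eef_pos: [0.5723, 0.1143, 0.3246]
orientation: [-3.139, -0.001, 1.728]
force: [0.1, -0.6, -1.2]
width: 0.111
finger_force: 20.0
time_s: 14.48
eef_pos: [0.5727, 0.1146, 0.3253]
orientation: [-3.141, -0.0, 1.728]
force: [0.2, -0.2, -1.1]
width: 0.111
finger_force: 20.0
```

The load is gone, so the hook is over the notch. Lowering it in.

```bash
python3 -m jog '0 0 .0008 0 0 0 0;0 0 .0008 0 0 0 0;0 0 0 0 0 0 0;0 0 0 0 0 0 0';python3 -m jog '0 0 .0008 0 0 0 0;0 0 .0008 0 0 0 0;0 0 0 0 0 0 0;0 0 0 0 0 0 0';python3 -m jog '0 0 .0005 0 0 0 0;0 0 0 0 0 0 0;0 0 0 0 0 0 0'
```

```text
time_s: 14.82
eef_pos: [0.5728, 0.1145, 0.3239]
orientation: [-3.141, -0.0, 1.728]
force: [-0.5, 0.6, -1.2]
width: 0.111
finger_force: 20.0
time_s: 15.15
eef_pos: [0.5728, 0.1145, 0.3223]
orientation: [-3.141, -0.0, 1.728]
force: [-0.1, 1.1, -1.6]
width: 0.111
finger_force: 20.0
time_s: 15.4
eef_pos: [0.5729, 0.1145, 0.322]
orientation: [3.141, 0.0, 1.728]
force: [-0.1, 0.3, -1.4]
width: 0.114
finger_force: 20.0
```

```bash
python3 -m jog '0 0 .0004 0 0 0 0;0 0 0 0 0 0 0;0 0 0 0 0 0 0';python3 -m jog '0 0 .0004 0 0 0 0;0 0 0 0 0 0 0;0 0 0 0 0 0 0';python3 -m jog '0 0 .0003 0 0 0 0;0 0 0 0 0 0 0;0 0 0 0 0 0 0'
```

```text
time_s: 15.65
eef_pos: [0.5729, 0.1145, 0.3219]
orientation: [3.141, 0.0, 1.728]
force: [-0.4, 0.4, 2.4]
width: 0.113
finger_force: 20.0
time_s: 15.9
eef_pos: [0.5729, 0.1145, 0.3218]
orientation: [3.141, 0.0, 1.728]
force: [-3.6, 0.3, 6.1]
width: 0.112
finger_force: 20.0
time_s: 16.15
eef_pos: [0.5729, 0.1145, 0.3218]
orientation: [3.141, 0.0, 1.728]
force: [-4.2, 0.1, 6.5]
width: 0.108
finger_force: 20.0
```

```bash
python3 -m jog '0 0 -.0005 0 0 0 0;0 0 0 0 0 0 0;0 0 0 0 0 0 0'; cat > v.py <<'E'
from h import *
import sys
from scipy.spatial.transform import Rotation as Ro
c=bot.read_camera("wrist");s=bot.observe();P=cloud(c);a=np.radians(9.)
o=np.array([.5743,.1091,0]);E=np.array([[np.cos(a),np.sin(a),0],[-np.sin(a),np.cos(a),0],[0,0,1]])
S=(P-o)@E.T
np.save("S.npy",S)
def rep(n,m):
    q=S[m]
    if len(q):print(n,len(q),"min",np.percentile(q,2,0).round(4),"max",np.percentile(q,98,0).round(4),"med",np.median(q,0).round(4))
x,y,z=S[...,0],S[...,1],S[...,2]
n=abs(y-.006)<.022
rep("lug",n&(x<-.0065)&(x>-.02)&(z>.128)&(z<.157))
rep("lugtop",n&(x<-.008)&(x>-.02)&(z>.140)&(z<.157))
rep("spine/arms",n&(x>.005)&(x<.02)&(z>.05)&(z<.157))
rep("arm1",n&(x>.004)&(x<.02)&(z>.108)&(z<.125))
rep("arm2",n&(x>.004)&(x<.02)&(z>.087)&(z<.1))
rep("Lgrip",(abs(y-.046)<.015)&(abs(x)<.012)&(z>.188)&(z<.2))
rep("Llug",(abs(y-.046)<.015)&(x<-.008)&(x>-.02)&(z>.14)&(z<.16))
rep("Rlug",(abs(y+.046)<.015)&(x<-.008)&(x>-.02)&(z>.14)&(z<.16))
rep("Mgrip",n&(abs(x)<.009)&(z>.16)&(z<.2))
im=c["img"][:,:,::-1];zz=cv2.applyColorMap(np.uint8(np.clip((np.nan_to_num(z)-.05)/.15,0,1)*255),2)
cv2.imwrite(sys.argv[1],cv2.resize(np.hstack([im[120:,160:350],zz[120:,160:350]]),None,fx=2,fy=2))
E
python3 v.py pics/v1.png
```

```text
time_s: 16.4
eef_pos: [0.5729, 0.1145, 0.3218]
orientation: [3.141, 0.0, 1.728]
force: [-2.3, -0.4, 6.3]
width: 0.109
finger_force: 20.0
lug 167 min [-0.0135  0.0101  0.1323] max [-0.0068  0.0146  0.1565] med [-0.01    0.0126  0.1435]
lugtop 87 min [-0.0135  0.0101  0.141 ] max [-0.0081  0.0149  0.1566] med [-0.0105  0.0125  0.1456]
spine/arms 426 min [ 0.0061 -0.0055  0.0866] max [0.0128 0.0209 0.1563] med [0.0088 0.0141 0.1198]
arm1 216 min [ 0.0062 -0.0015  0.112 ] max [0.0127 0.021  0.1237] med [0.0094 0.0148 0.1199]
arm2 103 min [ 0.0065 -0.0087  0.0886] max [0.0128 0.021  0.0998] med [0.0095 0.0172 0.0979]
Lgrip 889 min [-0.0064  0.0398  0.1893] max [0.0032 0.0534 0.1952] med [-0.0017  0.0473  0.1939]
Llug 407 min [-0.0155  0.0387  0.142 ] max [-0.0083  0.0543  0.1549] med [-0.012   0.0487  0.1507]
Rlug 56 min [-0.015  -0.0546  0.1491] max [-0.0082 -0.0464  0.155 ] med [-0.0118 -0.0488  0.1533]
Mgrip 1805 min [-0.0086  0.002   0.1613] max [0.0086 0.0147 0.1992] med [-1.000e-04  1.190e-02  1.853e-01]
```

View pics/v1.png

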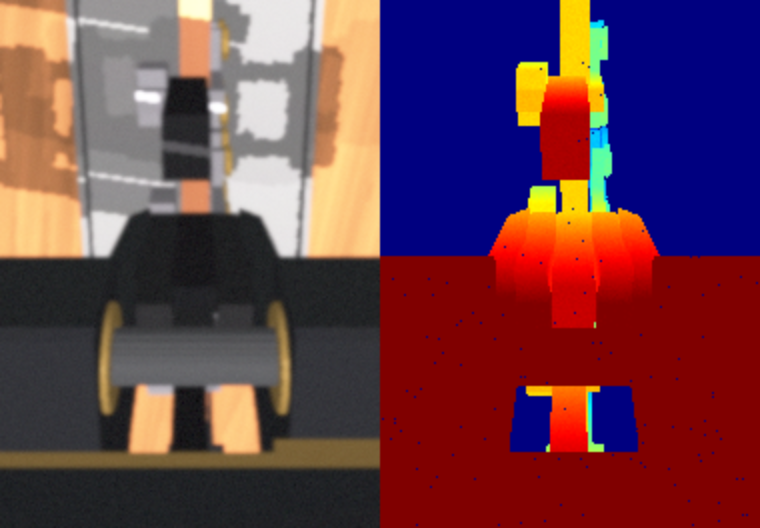

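Both arms' +y edges are at 21 mm, so the rack is upright at s ≈ 5 mm, which is the notch. I compare its arm heights with the left rack's (origin at 150 mm) to confirm the full depth.

```bash
python3 - <<'E'
import numpy as np
S=np.load("S.npy");x,y,z=S[...,0],S[...,1],S[...,2]
for n,ye in(("ours",.005),("left",.0464)):
    for k,lo,hi in(("arm1",.104,.128),("arm2",.08,.104)):
        m=(x>.010)&(x<.02)&(z>lo)&(z<hi)&(y-ye>.006)&(y-ye<.0175)
        if not m.any(): continue
        q=S[m]; h=np.histogram(q[:,2],np.arange(lo,hi,.001))
        print(n,k,m.sum(),"ymax",q[:,1].max().round(4),"zhi",np.sort(q[:,2])[-12:].round(4),"hist",h[0])
E
```

```text
ours arm1 72 ymax 0.0213 zhi [0.1221 0.1222 0.1222 0.1225 0.1225 0.1226 0.1226 0.1227 0.1227 0.1228
 0.1237 0.1238] hist [ 0  0  0  0  0  0  0  1  0  0  1  3  1  4  4 17  9 17 13  2  0  0  0  0]
ours arm2 38 ymax 0.0212 zhi [0.0988 0.0989 0.0994 0.0994 0.0994 0.0995 0.0996 0.0998 0.0999 0.1
 0.1005 0.1013] hist [0 0 0 0 0 0 2 2 2 4 2 1 0 2 2 2 2 2 5 8 1 1 0]
left arm1 18 ymax 0.0626 zhi [0.1238 0.1241 0.1243 0.1254 0.1255 0.1257 0.1257 0.1259 0.1262 0.1264
 0.1265 0.1266] hist [0 0 0 0 0 0 0 0 0 0 0 0 0 0 1 0 1 1 2 2 2 5 4 0]
left arm2 3 ymax 0.0624 zhi [0.0987 0.1001 0.1021] hist [0 0 0 0 0 0 0 0 0 0 0 0 0 0 0 0 0 0 1 0 1 0 1]
```

```bash
python3 -m jog '0 0 -.0004 0 0 0 0;0 0 0 0 0 0 0;0 0 0 0 0 0 0';python3 -m jog '0 0 -.0003 0 0 0 0;0 0 0 0 0 0 0;0 0 0 0 0 0 0';python3 -m jog '.0004 0 0 0 0 0 0;0 0 0 0 0 0 0;0 0 0 0 0 0 0'; python3 -m jog '.0004 0 0 0 0 0 0;0 0 0 0 0 0 0;0 0 0 0 0 0 0'
```

```text
time_s: 16.7
eef_pos: [0.5729, 0.1145, 0.3219]
orientation: [3.141, 0.0, 1.728]
force: [-1.2, 0.2, 3.7]
width: 0.108
finger_force: 20.0
time_s: 16.95
eef_pos: [0.5729, 0.1145, 0.3219]
orientation: [3.141, 0.0, 1.728]
force: [-0.6, 0.6, 1.9]
width: 0.108
finger_force: 20.0
time_s: 17.2
eef_pos: [0.5729, 0.1147, 0.322]
orientation: [3.141, 0.0, 1.728]
force: [0.3, -1.6, 0.3]
width: 0.109
finger_force: 20.0
time_s: 17.45
eef_pos: [0.5727, 0.1153, 0.3219]
orientation: [3.142, -0.0, 1.728]
force: [0.6, -1.0, 0.6]
width: 0.114
finger_force: 20.0
```

```bash
python3 -m jog '0 0 .0004 0 0 0 0;0 0 0 0 0 0 0;0 0 0 0 0 0 0';python3 -m jog '.0004 0 0 0 0 0 0;0 0 0 0 0 0 0;0 0 0 0 0 0 0';python3 -m jog '.0004 0 0 0 0 0 0;0 0 0 0 0 0 0;0 0 0 0 0 0 0';python3 -m jog '.0004 0 0 0 0 0 0;0 0 0 0 0 0 0;0 0 0 0 0 0 0'
```

```text
time_s: 17.7
eef_pos: [0.5727, 0.1153, 0.3219]
orientation: [3.141, 0.0, 1.728]
force: [-0.5, -1.7, 3.7]
width: 0.111
finger_force: 20.0
time_s: 17.95
eef_pos: [0.5727, 0.1155, 0.3219]
orientation: [3.141, 0.001, 1.728]
force: [-0.5, -4.1, 5.1]
width: 0.111
finger_force: 20.0
time_s: 18.2
eef_pos: [0.5727, 0.1159, 0.3218]
orientation: [3.141, 0.0, 1.728]
force: [-0.5, -4.3, 5.3]
width: 0.11
finger_force: 20.0
time_s: 18.45
eef_pos: [0.5727, 0.1164, 0.3218]
orientation: [3.141, 0.0, 1.728]
force: [0.1, -4.4, 5.0]
width: 0.116
finger_force: 20.0
```

```bash
cat > g.py <<'E'
from h import *
def cam(c):
    f=192/np.tan(np.radians(c["fovy"])/2);v,u=np.mgrid[:384,:512];z=c["z_map"].astype(float)
    return np.stack([(u-c["cx"])/f*z,(v-c["cy"])/f*z,z],-1)
a=dict(np.load("w4.npz"));c=bot.read_camera("wrist");np.savez("w5.npz",**c)
A,C=cam(a),cam(c)
# rack pixels in held image: same camera-frame location; take region by tool coords from w4
P=cloud(a);tx=np.array([-.1564,.9877,0]);ty=np.array([.9877,.1564,0]);e=np.array([.5732,.1096,.4428])
D=P-e;T=np.stack([D@tx,D@ty,-D[...,2]],-1)
P2=cloud(c);off=None
Rr=a["R"];T2=(C-a["t"])@a["R"]-e;T2=np.stack([T2@tx,T2@ty,-T2[...,2]],-1)
for n,xr,yr,zr in(("arm1",(.006,.02),(.004,.016),(.19,.214)),("arm2",(.006,.02),(.004,.016),(.214,.235)),("lug",(-.01,.012),(-.016,-.005),(.168,.2)),("foot",(-.02,.02),(.0055,.016),(.236,.28)),):
    for k,t in(("held",T),("now",T2)):
        m=np.all([(t[...,i]>r[0])&(t[...,i]<r[1]) for i,r in enumerate((xr,yr,zr))],0);q=t[m]
        v,u=np.where(m)
        if len(q):print(n,k,len(q),"xmax",np.percentile(q[:,0],97).round(4),"y",np.percentile(q[:,1],[3,97]).round(4),"z",np.percentile(q[:,2],[2,10,25,50]).round(4),"rows",v.min(),v.max())
E
python3 g.py
```

```text
arm1 held 145 xmax 0.0155 y [0.007  0.0132] z [0.1994 0.2002 0.201  0.2018] rows 192 207
arm1 now 145 xmax 0.0151 y [0.007  0.0132] z [0.1992 0.1999 0.201  0.2018] rows 192 208
arm2 held 86 xmax 0.0154 y [0.007  0.0131] z [0.2219 0.2226 0.2233 0.2242] rows 183 197
arm2 now 70 xmax 0.0147 y [0.0069 0.013 ] z [0.2218 0.2228 0.2232 0.224 ] rows 185 197
lug held 173 xmax 0.0077 y [-0.013  -0.0054] z [0.1751 0.1757 0.1763 0.1798] rows 213 226
lug now 159 xmax 0.0074 y [-0.0131 -0.0054] z [0.1751 0.1756 0.1763 0.1793] rows 213 226
foot held 77 xmax 0.0114 y [0.0069 0.0108] z [0.2424 0.245  0.2469 0.2515] rows 174 210
foot now 1 xmax 0.0108 y [0.0109 0.0109] z [0.2438 0.2438 0.2438 0.2438] rows 184 184
```

```bash
python3 -m jog '.0005 0 -.0003 0 0 0 0;0 0 0 0 0 0 0;0 0 0 0 0 0 0';python3 -m jog '.0005 0 0 0 0 0 0;0 0 0 0 0 0 0;0 0 0 0 0 0 0';python3 -m jog '-.001 0 0 0 0 0 0;0 0 0 0 0 0 0;0 0 0 0 0 0 0';python3 -m jog '-.001 0 0 0 0 0 0;0 0 0 0 0 0 0;0 0 0 0 0 0 0'
```

```text
time_s: 18.75
eef_pos: [0.5725, 0.1171, 0.3219]
orientation: [3.141, -0.0, 1.728]
force: [1.5, -2.5, 3.4]
width: 0.11
finger_force: 20.0
time_s: 19.0
eef_pos: [0.5724, 0.1174, 0.3219]
orientation: [3.141, 0.0, 1.728]
force: [0.7, -3.6, 2.8]
width: 0.109
finger_force: 20.0
time_s: 19.25
eef_pos: [0.5724, 0.117, 0.3219]
orientation: [3.141, -0.001, 1.728]
force: [1.3, 2.0, 2.0]
width: 0.111
finger_force: 20.0
time_s: 19.5
eef_pos: [0.5725, 0.1159, 0.3219]
orientation: [-3.141, -0.001, 1.728]
force: [0.1, 3.4, 4.1]
width: 0.109
finger_force: 20.0
```

The slide was bounded by walls at y ≈ 0.1141 and 0.1171, so the hook is in the notch and now near its centre. I unload and let go softly.

```bash
python3 -m jog '0 0 -.0004 0 0 0 0;0 0 0 0 0 0 0;0 0 0 0 0 0 0'; python3 -m jog '0 0 0 0 0 0 0;0 0 0 0 0 0 0;0 0 0 0 0 0 0;0 0 0 0 0 0 0' 5; python3 -m jog '0 0 0 0 0 0 .13;0 0 0 0 0 0 .15;0 0 0 0 0 0 .18;0 0 0 0 0 0 .22;0 0 0 0 0 0 .26;0 0 0 0 0 0 .3;0 0 0 0 0 0 .3;0 0 0 0 0 0 .3'; python3 g.py; python3 v.py pics/v2.png
```

```text
time_s: 19.75
eef_pos: [0.5724, 0.1154, 0.3219]
orientation: [-3.14, -0.0, 1.728]
force: [-0.3, 1.4, 1.5]
width: 0.11
finger_force: 20.0
time_s: 20.08
eef_pos: [0.5725, 0.1153, 0.3219]
orientation: [-3.141, 0.0, 1.728]
force: [0.1, 0.4, -0.2]
width: 0.114
finger_force: 5.0
time_s: 20.75
eef_pos: [0.5726, 0.1155, 0.3223]
orientation: [-3.142, 0.0, 1.728]
force: [-0.2, 0.6, -1.3]
width: 0.299
finger_force: 0.0
arm1 held 145 xmax 0.0155 y [0.007  0.0132] z [0.1994 0.2002 0.201  0.2018] rows 192 207
arm1 now 143 xmax 0.0153 y [0.0064 0.0125] z [0.1992 0.1999 0.2015 0.2022] rows 192 207
arm2 held 86 xmax 0.0154 y [0.007  0.0131] z [0.2219 0.2226 0.2233 0.2242] rows 183 197
arm2 now 62 xmax 0.0153 y [0.007  0.0123] z [0.2217 0.2227 0.2238 0.2247] rows 184 193
lug held 173 xmax 0.0077 y [-0.013  -0.0054] z [0.1751 0.1757 0.1763 0.1798] rows 213 226
lug now 436 xmax 0.0074 y [-0.0134 -0.0058] z [0.1713 0.172  0.1729 0.1762] rows 213 245
foot held 77 xmax 0.0114 y [0.0069 0.0108] z [0.2424 0.245  0.2469 0.2515] rows 174 210
lug 426 min [-0.0165 -0.0021  0.1332] max [-0.0068  0.015   0.1566] med [-0.0106  0.0093  0.1463]
lugtop 301 min [-0.0173 -0.0021  0.1409] max [-0.0082  0.0153  0.1567] med [-0.0113  0.0087  0.1467]
spine/arms 500 min [ 0.0055 -0.0049  0.0944] max [0.0155 0.0217 0.1558] med [0.0083 0.0091 0.1211]
arm1 219 min [ 0.0057 -0.0047  0.1122] max [0.0119 0.0218 0.1238] med [0.0086 0.0156 0.1202]
arm2 85 min [ 0.0058 -0.0085  0.0884] max [0.012  0.0218 0.0998] med [0.0098 0.0179 0.0979]
Lgrip 877 min [-0.0063  0.0397  0.1892] max [0.0031 0.0534 0.1953] med [-0.0014  0.0473  0.194 ]
Llug 419 min [-0.0155  0.0385  0.1423] max [-0.0081  0.0543  0.155 ] med [-0.012   0.0484  0.1506]
Rlug 70 min [-0.0151 -0.0544  0.1492] max [-0.0081 -0.0461  0.1551] med [-0.0117 -0.0486  0.1538]
Mgrip 1027 min [-0.0051  0.0021  0.1617] max [0.0044 0.0132 0.1909] med [-0.0003  0.0123  0.1871]
```

View pics/v2.png

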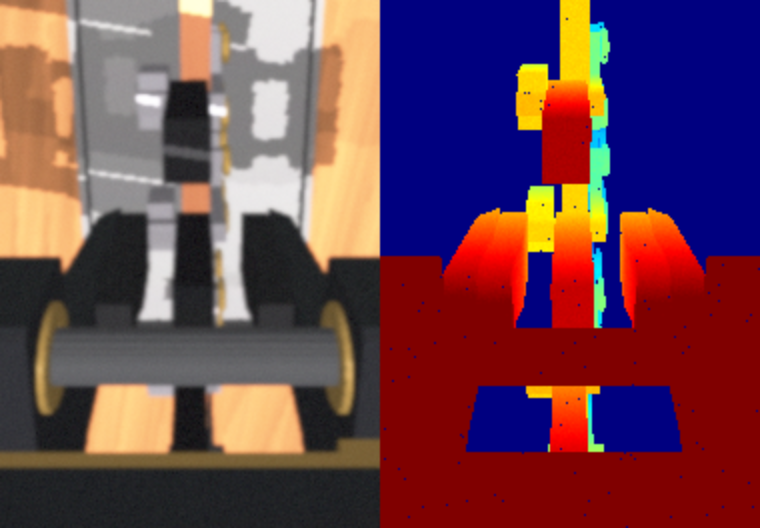

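It hangs free, and letting go barely moved it. I retreat straight up and check depth and uprightness unobstructed.

```bash
python3 -m jog '0 0 -.003 0 0 0 .3;0 0 -.006 0 0 0 .3;0 0 -.012 0 0 0 .3;0 0 -.015 0 0 0 .3;0 0 -.02 0 0 0 .3;0 0 -.03 0 0 0 .3;0 0 -.03 0 0 0 .3;-.02 0 0 0 0 0 .3'; python3 -m jog '-.03 0 0 0 0 0 .3;-.02 0 0 0 0 0 .3;0 0 0 0 0 0 .3;0 0 0 0 0 0 .3;0 0 0 0 0 0 .3'; python3 v.py pics/v3.png; python3 - <<'E'
import numpy as np
S=np.load("S.npy");x,y,z=S[...,0],S[...,1],S[...,2]
for n,yc in(("ours",.006),("left",.0466),("right",-.046)):
    g=(abs(y-yc)<.009)&(abs(x)<.009)&(z>.18)&(z<.202)
    top=g&(z>np.percentile(z[g],90)-.003)
    l=(abs(y-yc)<.009)&(x<-.0085)&(x>-.02)&(z>.14)&(z<.16)
    br=(abs(y-yc)<.004)&(x<-.0085)&(x>-.02)&(z>.14)&(z<.162)
    b=(abs(y-yc)>.004)&l
    print(n,"griptop",np.median(S[top],0).round(4),top.sum(),"range y",y[top].min().round(4),y[top].max().round(4),"x",x[top].min().round(4),x[top].max().round(4),"lugshoulder",np.median(z[b]).round(4),b.sum(),"bridge end",np.percentile(z[br],[50,95]).round(4),br.sum())
E
```

```text
time_s: 21.52
eef_pos: [0.5766, 0.0978, 0.447]
orientation: [3.13, 0.001, 1.731]
force: [0.6, 0.1, 0.6]
width: 0.303
finger_force: 0.0
time_s: 21.93
eef_pos: [0.5835, 0.0468, 0.439]
orientation: [3.141, -0.0, 1.728]
force: [0.6, 0.3, 0.5]
width: 0.301
finger_force: 0.0
lug 148 min [-0.0144 -0.0016  0.1448] max [-0.0069  0.0128  0.151 ] med [-0.0107  0.0058  0.1468]
lugtop 118 min [-0.0144 -0.0016  0.1448] max [-0.008   0.0128  0.151 ] med [-0.0115  0.0058  0.1468]
spine/arms 186 min [ 0.0056 -0.0101  0.1104] max [0.0118 0.0214 0.1507] med [0.0086 0.0071 0.1203]
arm1 157 min [ 0.0055 -0.0101  0.1106] max [0.0119 0.0214 0.1229] med [0.0086 0.0108 0.1201]
arm2 1 min [ 0.0106 -0.0001  0.0952] max [ 0.0106 -0.0001  0.0952] med [ 0.0106 -0.0001  0.0952]
Lgrip 306 min [-0.0062  0.0392  0.1926] max [0.0034 0.053  0.1956] med [-0.0014  0.0461  0.194 ]
Llug 188 min [-0.0155  0.0381  0.1428] max [-0.0082  0.0536  0.1552] med [-0.0118  0.0452  0.1506]
Rlug 145 min [-0.0153 -0.0541  0.1439] max [-0.0082 -0.0381  0.1552] med [-0.0114 -0.0442  0.1505]
Mgrip 233 min [-0.0051 -0.0008  0.1888] max [0.0044 0.0122 0.1914] med [-0.0004  0.0054  0.19  ]
ours griptop [-0.0004  0.0054  0.19  ] 233 range y -0.0008 0.0122 x -0.0051 0.0044 lugshoulder 0.1461 54 bridge end [0.1499 0.1509] 60
left griptop [-0.0017  0.0463  0.1941] 305 range y 0.039 0.0532 x -0.0062 0.0034 lugshoulder 0.1501 88 bridge end [0.1539 0.1551] 80
right griptop [-0.0021 -0.0456  0.194 ] 203 range y -0.053 -0.0389 x -0.0063 0.0029 lugshoulder 0.1499 69 bridge end [0.1538 0.1552] 58
```

View pics/v3.png

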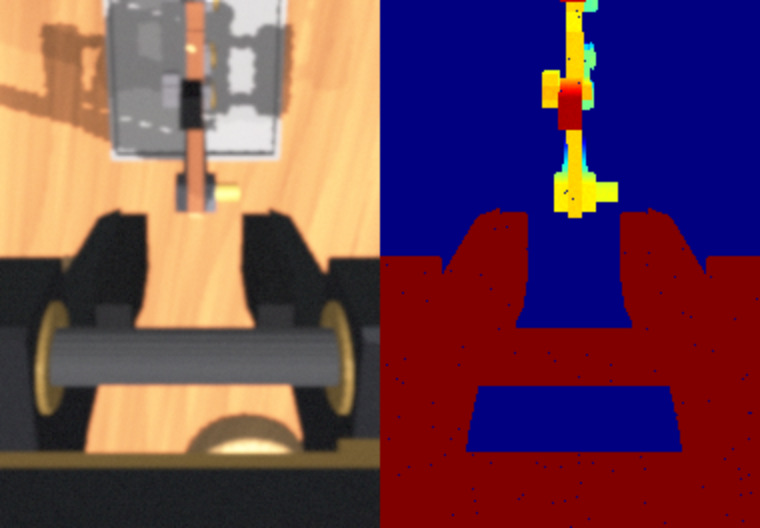

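All three measures put the hook about 4 mm lower than the neighbours, where I expected 5 mm. I check the notch floor visible beside the hook in this frame and the earlier one.

```bash
python3 - <<'E'
import numpy as np
from h import *
S=np.load("S.npy")
P=cloud(dict(np.load("w4.npz")));a=np.radians(9.);E=np.array([[np.cos(a),np.sin(a),0],[-np.sin(a),np.cos(a),0],[0,0,1]])
S4=(P-[.5743,.1091,0])@E.T
for n,T in(("now",S),("before",S4)):
    x,y,z=T[...,0],T[...,1],T[...,2]
    for lo in np.arange(-.022,.016,.001):
        m=(abs(x)<.003)&(y>=lo)&(y<lo+.001)&(z>.135)&(z<.153)
        if m.any(): print(n,lo.round(4),m.sum(),np.median(z[m]).round(4))
# tilt of grip: top vs. base
x,y,z=S[...,0],S[...,1],S[...,2]
m=(abs(y-.006)<.02)&(x>.0095)&(x<.015)&(z>.112)&(z<.125);print("arm1 y",y[m].min(),y[m].max())
m=(abs(y-.006)<.012)&(x<-.0085)&(x>-.02)&(z>.14)&(z<.148);print("lug y",y[m].min(),y[m].max())
E
```

```text
now -0.022 6 0.1505
now -0.021 6 0.1506
now -0.02 7 0.1496
now -0.019 8 0.1499
now -0.018 9 0.1466
now -0.017 6 0.1457
now -0.016 6 0.1449
now -0.015 6 0.1448
now -0.014 6 0.1451
now -0.013 6 0.1453
now -0.012 6 0.1449
now -0.011 9 0.1452
now -0.01 8 0.145
now -0.008 5 0.1493
now -0.007 6 0.15
now -0.006 10 0.1499
now -0.005 8 0.15
now 0.012 6 0.1501
now 0.013 6 0.1502
now 0.014 6 0.1504
now 0.015 6 0.15
before -0.022 7 0.1502
before -0.021 1 0.1495
before -0.02 9 0.1503
before -0.019 4 0.1494
before -0.018 12 0.1476
before -0.017 6 0.1445
before -0.016 4 0.1451
before -0.015 5 0.1445
before -0.014 2 0.1453
before -0.013 4 0.1458
before -0.012 6 0.1451
before -0.011 4 0.1455
before -0.009 6 0.1499
before -0.008 3 0.1501
before -0.007 6 0.1504
before -0.006 5 0.1504
before -0.005 5 0.1503
before -0.004 6 0.15
before -0.003 5 0.1503
before -0.002 5 0.1499
before -0.001 6 0.1507
before 0.0 6 0.1499
before 0.001 16 0.1472
before 0.002 5 0.1445
before 0.003 3 0.1452
before 0.004 8 0.1451
before 0.005 4 0.1447
before 0.006 7 0.1453
before 0.007 5 0.1447
before 0.008 6 0.1452
before 0.01 6 0.1501
before 0.011 6 0.15
before 0.012 5 0.1503
before 0.013 7 0.1508
before 0.014 6 0.1502
before 0.015 6 0.1499
arm1 y -0.010442677908491349 0.021502398345634534
lug y -0.0016535035222400192 0.012814799149290776
```

```bash
python3 -m jog '0 0 -.01 0 0 0 .3;0 0 0 0 0 0 .3;0 0 0 0 0 0 .3;0 0 0 0 0 0 .3;0 0 0 0 0 0 .3;0 0 0 0 0 0 .3;0 0 0 0 0 0 .3;0 0 0 0 0 0 .3'; python3 v.py pics/v4.png | grep -E "Mgrip|lugtop|arm1|Lgrip|Rlug"; python3 -c "
from h import *
c=dict(np.load('top0.npz'));d=bot.read_camera('top')
m=np.abs(d['img'].astype(int)-c['img']).max(2)>60
n,l,st,ce=cv2.connectedComponentsWithStats(m.astype(np.uint8))
print([s.tolist() for s in st[1:] if s[4]>8])"
```

```text
time_s: 22.65
eef_pos: [0.5836, 0.0463, 0.4481]
orientation: [-3.141, -0.0, 1.728]
force: [0.0, 0.2, 0.1]
width: 0.3
finger_force: 0.0
lugtop 119 min [-0.0144 -0.0017  0.1448] max [-0.0084  0.0132  0.1513] med [-0.0114  0.0059  0.1467]
arm1 148 min [ 0.0054 -0.0104  0.1104] max [0.0119 0.0211 0.1227] med [0.0086 0.0102 0.1201]
Lgrip 280 min [-0.0066  0.0392  0.1906] max [0.0032 0.0527 0.1957] med [-0.0013  0.0459  0.194 ]
Rlug 121 min [-0.015  -0.0537  0.1449] max [-0.0088 -0.0381  0.155 ] med [-0.0118 -0.0446  0.1507]
Mgrip 215 min [-0.0047 -0.001   0.1884] max [0.0043 0.0124 0.1912] med [-0.0006  0.0054  0.19  ]
[[207, 133, 59, 65, 1680], [268, 138, 7, 2, 13], [265, 142, 12, 57, 368], [221, 176, 42, 23, 468], [246, 198, 8, 4, 21], [255, 198, 6, 10, 17], [231, 201, 8, 4, 20], [204, 202, 8, 4, 14], [179, 206, 89, 178, 7271], [233, 208, 5, 7, 19], [311, 217, 10, 9, 46], [244, 221, 6, 6, 27], [220, 263, 10, 2, 11], [213, 269, 24, 6, 53], [217, 276, 14, 7, 57], [226, 281, 8, 2, 14], [0, 284, 126, 100, 6809], [218, 294, 17, 5, 50], [117, 305, 48, 67, 1090], [96, 326, 6, 4, 9], [103, 329, 9, 4, 21], [265, 346, 8, 5, 28], [277, 350, 9, 9, 28], [238, 352, 7, 7, 22], [234, 366, 9, 17, 81], [40, 370, 19, 14, 110], [144, 375, 28, 9, 123], [23, 382, 10, 2, 18]]
```

```bash
python3 -c "
from bench import bot
print(bot.hand_in())"
```

```text
the job is handed in; nothing more can be done
None
```

The rack is released and hanging upright and still in the notch nearer the bar's middle, with the neighbours unmoved, and the job is handed in; the one doubt is that the hook measured about 4 mm down in the 5 mm notch, though it slid flat from wall to wall there and pressing with about 7 N sank it no further.

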